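# Sweep the loose nuts into the bench pan

### The job

Sweep the three loose hex nuts along the bench top and in through the open front of the metal sweep-up pan, so that all three lie wholly inside it. Push them with the outside of your fingers: do not pick up, lift or flick any of them, and leave everything else on the bench as it stands.

Things in the scene. Friction and masses are not known exactly. Their poses are not given: they have to be found in the camera images.
- pan: sweep-up pan: three-walled bare-metal tray screwed to the bench. Floor 130 mm deep (own x) by 170 mm wide (own y), 2 mm thick; walls 35 mm high, 3 mm thick, inner faces at own y = +-85 mm and, at the back, own x = +65 mm. Origin: centre of the floor, at bench height. Own x points from the open front to the back wall; the front looks to the robot's left, turned up to 15 degrees
- pan_front (a point): middle of the front edge of the pan's floor (own x = -65 mm), 2 mm above the bench. The front is open across the full 170 mm; from this edge a sloped lip, as on a dustpan, runs 20 mm down to the bench, so that nuts slide up it
- nut_a: one of three identical loose steel hex nuts lying flat on the bench: 36 mm across the flats, 41.6 mm across the corners, 19.5 mm high, 75 to 155 g. Origin: centre of its underside, z up. It slides on the wood with ordinary friction
- nut_a_mid (a point): the centre of nut_a, 9.75 mm above its underside
- nut_b: one of three identical loose steel hex nuts lying flat on the bench: 36 mm across the flats, 41.6 mm across the corners, 19.5 mm high, 75 to 155 g. Origin: centre of its underside, z up. It slides on the wood with ordinary friction
- nut_b_mid (a point): the centre of nut_b, 9.75 mm above its underside
- nut_c: one of three identical loose steel hex nuts lying flat on the bench: 36 mm across the flats, 41.6 mm across the corners, 19.5 mm high, 75 to 155 g. Origin: centre of its underside, z up. It slides on the wood with ordinary friction
- nut_c_mid (a point): the centre of nut_c, 9.75 mm above its underside
- bolt: bystander: steel hex bolt standing on its head, head 30 mm across the flats, 60 mm tall, by the nuts, not to be touched. Origin: centre of its underside
- jar: bystander: small clear jar with a black cap, 40 mm diameter, 55 mm tall, by the nuts, not to be touched. Origin: centre of its underside
- spray_can: bystander: spray can, 64 mm diameter, 190 mm tall, at the left. Origin: centre of its underside
- tape_measure: bystander: yellow tape measure, 78 x 38 mm, 62 mm tall, at the left. Origin: centre of its underside
- screwdriver: bystander: screwdriver 200 mm long lying beyond the work, at the left. Origin: under it
- wrench: bystander: flat wrench 200 mm long lying beyond the work, in the middle. Origin: under it
- tin: bystander: open empty steel tin, 80 mm across the rim, 70 mm tall, beyond the pan. Origin: centre of its underside
Things that resemble listed ones, but are neither listed nor needed, are in the scene too. What is shaped like the nut_a but green is not meant.

How it is judged:
At the end, for the whole second after the job is handed in: Each nut's centre lies within the pan's walls and at least 21 mm behind the front edge of its floor (so the whole nut is past the edge), less than 32 mm above the bench, and it is at rest (under 20 mm/s) (x of nut_a_mid in the frame of pan between -0.044 and 0.066 m and y of nut_a_mid in the frame of pan between -0.086 and 0.086 m and height (world z) of each of nut_a_mid, nut_b_mid, nut_c_mid below 0.032 m and linear speed of each of nut_a, nut_b, nut_c below 0.02 m/s and x of nut_b_mid in the frame of pan between -0.044 and 0.066 m and y of nut_b_mid in the frame of pan between -0.086 and 0.086 m and x of nut_c_mid in the frame of pan between -0.044 and 0.066 m and y of nut_c_mid in the frame of pan between -0.086 and 0.086 m); the robot touches nothing.
It fails at once if a nut is lifted: its centre more than 32 mm above the bench (about 20 mm off it) (height (world z) of any of nut_a_mid, nut_b_mid, nut_c_mid above 0.032 m).
It fails at once if a nut is flicked or thrown: faster than 0.8 m/s (linear speed of any of nut_a, nut_b, nut_c above 0.8 m/s).
It fails at once if something else on the bench is moved by more than 15 mm (distance of any of bolt, jar, spray_can, tape_measure, screwdriver, wrench, tin from where it was at the start of the episode above 0.015 m).
It fails at once if a standing thing is tipped by more than 0.3 rad (angle between any of bolt, jar, spray_can, tape_measure, tin's own z axis and vertical above 0.3 rad).
It also fails if it takes over 72 s, if anything falls off the work surface, if the arm or the gripper's body presses on something with over 40 N, if the wrist force passes 120 N, or if a joint passes its speed limit or range.

### The arm

A 6-joint arm with a two-finger parallel gripper is mounted at the origin on the work surface. World frame = base frame: x ahead of the robot, y to its left, z up, the work surface at z = 0. Lengths are in m, angles in rad, forces in N, time in s.
With the tool pointing down it reaches from about 0.3 to 0.75 m from the base axis. Payload 8.5 kg.
Tool frame: the origin (TCP) lies on the centre line of the jaws, within the pads' length; the fingertips stand 11 mm ahead of it and the grasp point (between the pads) lies 8 mm behind it; z points along the fingers, y is the direction in which the jaws open and shut (so a half turn about z gives the same grasp; the last joint's range is limited). The gripper opens to 85 mm and grips with 20 to 120 N. Pads are 22 mm wide; open, the fingers measure 114 mm over their backs; the gripper's body (76 mm by 85 mm) begins 54 mm behind the grasp point. The pads swing forward as they close: fully open they stand 13 mm farther back than shut.
Start: joints at [-0.215, 0.381, 1.297, -0, 1.464, -0.215], TCP at [0.55, 0, 0.242] pointing down, gripper open.
Joint ranges: [-3.11, 3.11], [-0.89, 2.33], [0.22, 2.48], [-1.42, 4.56], [0.17, 2.85], [-2.88, 2.88]. Speed limits (rad/s): [2.39, 2.39, 3.14, 3.14, 3.14, 3.14].

### API

Orientations are given as a rotation vector (axis times angle).
In Python, from workcell import r gives the robot as it stands.
- The arm moves only by the shell command python3 -m jog 'ROWS'. ROWS is JSON, a list of rows, each a list of 3 entries, a list of its own where there are three numbers: the opening, from -1 (shut) to 1 (fully open), then the shift along the tool's x, y, z in units of 30 cm (1.0 is 30 cm), then the turn, a rotation vector about the tool's x, y, z in units of 90 degrees (1.0 is 90 degrees). A call has exactly 8 rows; each row is the pose to reach, as a shift and turn from the pose commanded when the call began, along the tool's axes at that moment; what a row does not reach only later rows make up. A row lasts 1/12 s, in which the tool goes at most 41.7 mm and 7.16 degrees, less where a joint would pass 70% of its speed; a pose out of reach is approached as far as the arm can. A call with a number of a shift or a turn outside -1 to 1 is refused whole. A call with a gripper value outside its range is refused whole. The fingers move at their own pace and stop on an object; the grip force is fixed at half the most. Time passes only in rows, so rows that repeat a pose let the fingers close, or fill a call up. It gives the time, the measured TCP pose, the force and the opening at its end, in the units of the state.
- r.observe(): the state, without advancing time (a new reading comes with each control period).
- r.capture(name): name is "scene" or "side" or "wrist"; returns a dict with "img" (400x640x3 uint8, red, green, blue), "mtx" (3x3 intrinsics, pixels), "xyz" and "rotation" of the camera in the world. Camera axes: x right, y up, looking along -z (the intrinsics and any distortion apply to the point x, -y, -z); pixel columns grow to the right and rows downward; lengths in m; the calibration is good to about 2 mm. A picture is of the moment at which its call begins. There is no depth.
- r.sign_off(): hands the job in, once; it reports no verdict.
Trained networks look in a picture, given as the dict that the camera call returned (one of the last four; its "shot" number tells which), for a name from the list of things; names that differ only in an ending like _2 or _b are one class to them, and where a whole thing is asked for, a point or a joint stands for the part that bears it (a point fixed in the world has none). Each returns a list of dicts, best first, with "score" (0 to 1); they miss things now and then, are a little off and sometimes report something else, mostly with a low value. They report only what shows in the picture. A call takes as long as a camera call. They do not tell look-alikes from the thing itself.
- r.boxes_of(picture, target): "bbox" ([left, top, width, height] in pixels, round what is visible of it).
- r.tip_of(picture, target): "point" ([column, row] in pixels: a listed point, or the origin of a listed thing).
The state is a dict: "time": time; "q": joint angles; "joint_velocities": joint speeds; "tau": joint torques, N m; "tcp_pos": TCP position; "tool_rot": TCP orientation; "contact_force": force on the tool from outside, world axes, zero at the start; "ft_torque": the same for the moment, N m; "width": finger opening in m.
Only numpy, scipy, OpenCV 4.12 (cv2) and the standard library are available. Lean on these libraries where they do the work, as an engineer would, in place of code of your own. Each camera call takes 0.05 s, during which the arm holds its last target.

## Working session

There is one attempt and no reset: what is moved stays moved. The work goes in short steps, Python scripts to look and compute and a shell command to move; the robot and the scene stay as the last step left them, time stands still between calls to the robot, and variables do not carry over. Pictures are saved under pics/ and viewed, and the job is handed in when it is done.

```bash
ls; mkdir -p pics; python3 - <<'E'
from workcell import r
import cv2
o=r.observe();print({k:(v if not hasattr(v,'tolist') else v.tolist()) for k,v in o.items()})
for n in ["scene","side","wrist"]:
    p=r.capture(n);cv2.imwrite(f"pics/{n}0.png",p["img"][:,:,::-1]);print(n,p["mtx"],p["xyz"],p["rotation"],p.keys())
E
```

```text
pics
{'time': 0.0, 'q': [-0.21532139759752933, 0.38121179788669635, 1.2982407051572222, 1.0505488641661901e-05, 1.4636118422254396, -0.2153091046482126], 'joint_velocities': [0.001503507103633558, -0.0004424677894289543, 0.000567854349752963, -0.0003774496121191008, 0.0013775385418106944, -0.001104166957108599], 'tau': [-0.0010024064249591902, -44.84668850898743, -23.128581047058105, -0.0002871826109185349, 0.004738361021736637, 1.7724277086017537e-05], 'tcp_pos': [0.5497292254377083, 4.775321781646708e-05, 0.24171005092159945], 'tool_rot': [-2.220576144979284, -2.220546335041731, 0.001233343667337102], 'contact_force': [-1.0471168859083948, 0.08217716631385225, 0.3692117738320444], 'ft_torque': [-0.013513323794094131, -0.044992742898335616, 0.005624632762894635], 'width': 0.08525937641218571}
scene [[484.27995207   0.         327.74876481]
 [  0.         484.27995207 198.55315414]
 [  0.           0.           1.        ]] [ 1.19468926 -0.39865601  0.80705518] [0.74034099 0.32457452 0.80299869] dict_keys(['img', 'mtx', 'xyz', 'rotation', 'shot'])
side [[459.91454106   0.         315.71854312]
 [  0.         459.91454106 199.6803544 ]
 [  0.           0.           1.        ]] [0.05331594 0.95985855 0.62804308] [ 0.36979377 -1.30044048 -2.26342516] dict_keys(['img', 'mtx', 'xyz', 'rotation', 'shot'])
wrist [[324.55782831   0.         318.08487339]
 [  0.         324.55782831 201.24906937]
 [  0.           0.           1.        ]] [0.54935061 0.07315436 0.37388905] [-2.93489514e-01  1.47300370e-03 -2.60452843e-04] dict_keys(['img', 'mtx', 'xyz', 'rotation', 'shot'])
```

View pics/scene0.png

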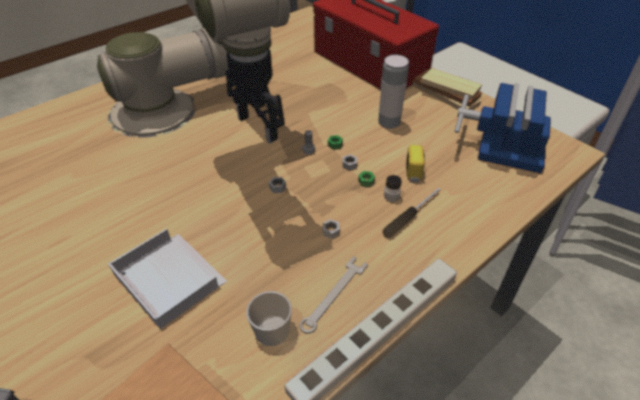

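View pics/side0.png

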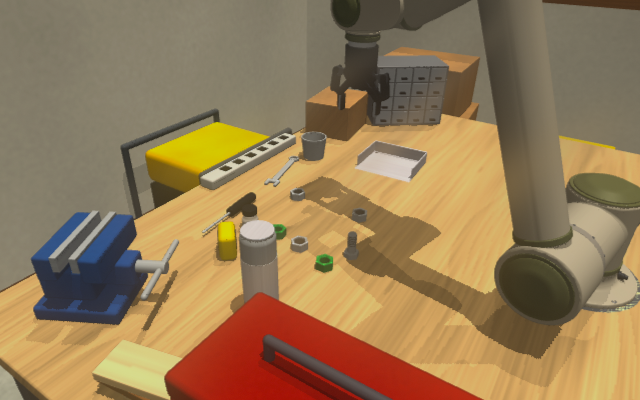

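View pics/wrist0.png

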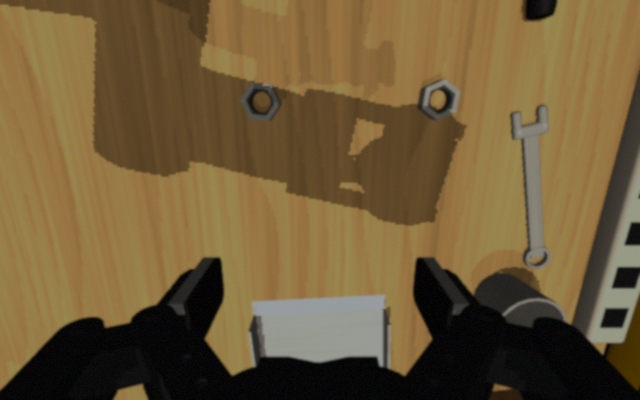

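```bash
cat > h.py <<'E'
import numpy as np
from scipy.spatial.transform import Rotation as R
def unproj(p,px,z):
    d=np.array([(px[0]-p["mtx"][0][2])/p["mtx"][0][0],-(px[1]-p["mtx"][1][2])/p["mtx"][1][1],-1.])
    d=R.from_rotvec(p["rotation"]).as_matrix()@d
    c=np.array(p["xyz"]);return c+d*(z-c[2])/d[2]
def proj(p,X):
    c=R.from_rotvec(p["rotation"]).as_matrix().T@(np.array(X)-p["xyz"])
    return np.array([p["mtx"][0][2]+p["mtx"][0][0]*c[0]/-c[2],p["mtx"][1][2]-p["mtx"][1][1]*c[1]/-c[2]])
E
python3 - <<'E'
from workcell import r
from h import *
for n in ["scene","side","wrist"]:
    p=r.capture(n)
    for t,z in [("nut_a_mid",.00975),("bolt",0),("jar",0),("spray_can",0),("tape_measure",0),("tin",0),("wrench",0),("screwdriver",0),("pan",0),("pan_front",.002)]:
        for d in r.tip_of(p,t):
            if d["score"]>.3: print(n,t,round(d["score"],2),np.round(d["point"],1),np.round(unproj(p,d["point"],z)[:2],4))
E
```

```text
scene nut_a_mid 0.78 [364.8 179.2] [0.612 0.247]
scene nut_a_mid 0.74 [348.9 160.7] [0.5365 0.2652]
scene nut_a_mid 0.68 [337.8 137.5] [0.4481 0.308 ]
scene bolt 0.67 [309.7 148.6] [0.4253 0.2291]
scene spray_can 0.92 [386.3 123.6] [0.4815 0.4613]
scene tape_measure 0.87 [414.9 170.3] [0.6642 0.3728]
scene tape_measure 0.63 [329.8 230.4] [0.6727 0.079 ]
scene tin 0.6 [274.9 330.6] [ 0.7893 -0.1613]
scene wrench 0.88 [332.8 295.1] [ 0.8025 -0.029 ]
scene screwdriver 0.78 [411.5 213.5] [0.7577 0.254 ]
scene screwdriver 0.37 [276.2 185.3] [0.4792 0.0778]
scene pan 0.72 [165.9 280.2] [ 0.5547 -0.2575]
scene pan_front 0.87 [192.3 260.5] [ 0.5476 -0.1926]
side nut_a_mid 0.81 [325.2 263.2] [0.4562 0.2883]
side nut_a_mid 0.72 [284.7 170.5] [ 0.789  -0.0172]
side nut_a_mid 0.52 [277.2 233.3] [0.6097 0.2561]
side bolt 0.84 [350.9 252.8] [0.4344 0.2136]
side jar 0.67 [249.  227.1] [0.6913 0.2624]
side jar 0.33 [358.2 217. ] [0.4925 0.0721]
side tape_measure 0.6 [226.2 251.8] [0.6691 0.3675]
side tin 0.88 [313.5 156.7] [ 0.7827 -0.1634]
side tin 0.53 [226.9 250.2] [0.6719 0.3622]
side wrench 0.59 [282.4 172.3] [ 0.7992 -0.0191]
side screwdriver 0.86 [228.1 218.4] [0.7599 0.2617]
side screwdriver 0.59 [357.9 217.4] [0.4922 0.0742]
side pan 0.64 [391.2 165.3] [ 0.55   -0.2481]
side pan_front 0.75 [383.4 169.5] [ 0.5557 -0.2043]
wrist spray_can 0.71 [318.9 309.4] [ 0.5503 -0.1916]
wrist tin 0.85 [496.4 293.4] [ 0.7843 -0.1672]
wrist wrench 0.61 [528.4 192. ] [ 0.8006 -0.0287]
wrist pan 0.78 [319.6 351.9] [ 0.5513 -0.2608]
wrist pan_front 0.81 [319.7 308.6] [ 0.5514 -0.1889]
```

```bash
python3 - <<'E'
import cv2
im=cv2.imread("pics/scene0.png");cv2.imwrite("pics/sc_pan.png",cv2.resize(im[220:330,95:235],None,fx=5,fy=5,interpolation=cv2.INTER_CUBIC))
im=cv2.imread("pics/side0.png");cv2.imwrite("pics/si_pan.png",cv2.resize(im[130:280,200:440],None,fx=3.3,fy=3.3,interpolation=cv2.INTER_CUBIC))
E
python3 - <<'E'
from workcell import r
from h import *
import cv2
w=r.capture("wrist");s=r.capture("scene");d=r.capture("side")
def q(n,p,px,z): print(n,np.round(unproj(p,px,z)[:2],4))
q("n1 w",w,(262,102),.0195);q("n1 s",s,(277,184),.01);q("n1 d",d,(359,215),.01)
q("n2 w",w,(439,99),.0195);q("n2 s",s,(331,229),.01);q("n2 d",d,(297,195),.01)
q("n3 s",s,(350,161),.01);q("n3 d",d,(299,244),.01)
q("g s",s,(335,142),.01);q("g d",d,(325,264),.01)
q("g2 s",s,(367,178),.01);q("g2 d",d,(279,232),.01)
for px in [(252,301),(385,297),(252,335),(389,332)]: q("pan w%s"%(px,),w,px,.0)
q("jar",s,(393,196),0)
q("jar w",w,(540,16),.02)
for n,f,(x0,y0,x1,y1),k in [("s",s,(265,120,445,245),4.4),("d",d,(205,170,405,290),4)]:
    im=f["img"][y0:y1,x0:x1,::-1]; cv2.imwrite(f"pics/z_{n}.png",cv2.resize(im,None,fx=k,fy=k,interpolation=cv2.INTER_CUBIC))
E
```

```text
n1 w [0.4907 0.0742]
n1 s [0.4857 0.0761]
n1 d [0.4883 0.0768]
n2 w [0.6755 0.0771]
n2 s [0.6779 0.0777]
n2 d [0.6749 0.0821]
n3 s [0.5394 0.2663]
n3 d [0.5426 0.2627]
g s [0.4576 0.2893]
g d [0.455  0.2912]
g2 s [0.6126 0.2538]
g2 d [0.6092 0.2497]
pan w(252, 301) [ 0.4614 -0.1786]
pan w(385, 297) [ 0.6378 -0.1725]
pan w(252, 335) [ 0.4582 -0.2325]
pan w(389, 332) [ 0.6465 -0.2276]
jar [0.6907 0.2639]
jar w [0.7653 0.1541]
```

View pics/sc_pan.png

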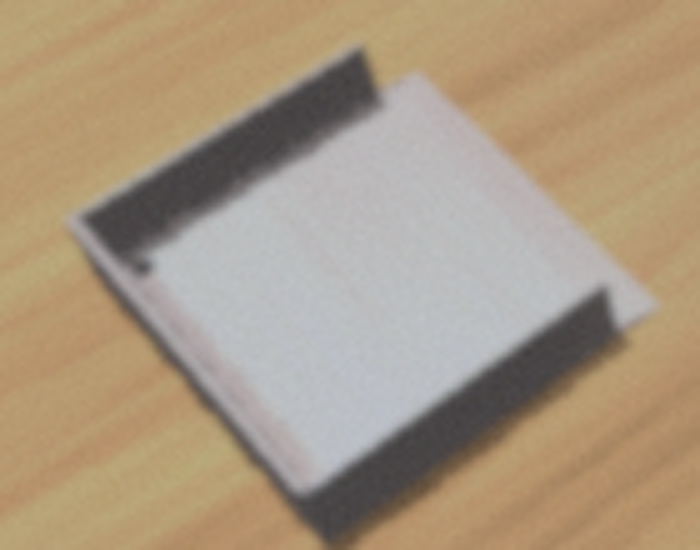

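View pics/z_s.png

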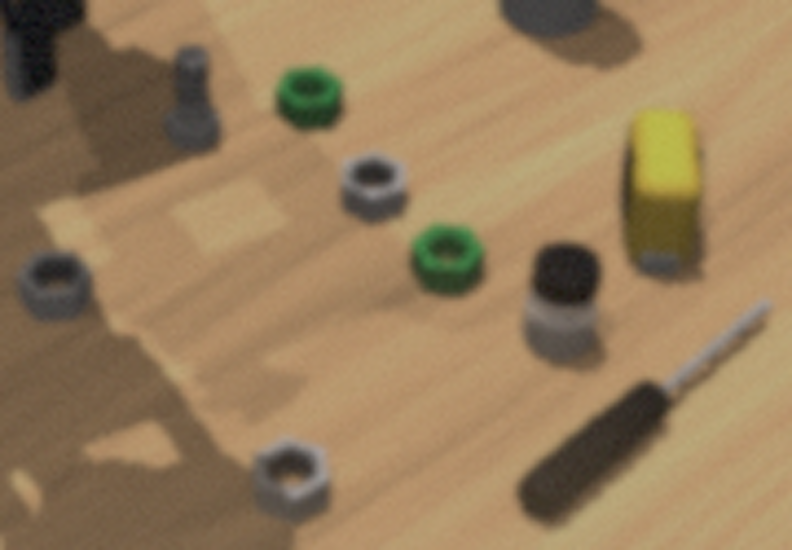

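View pics/z_d.png

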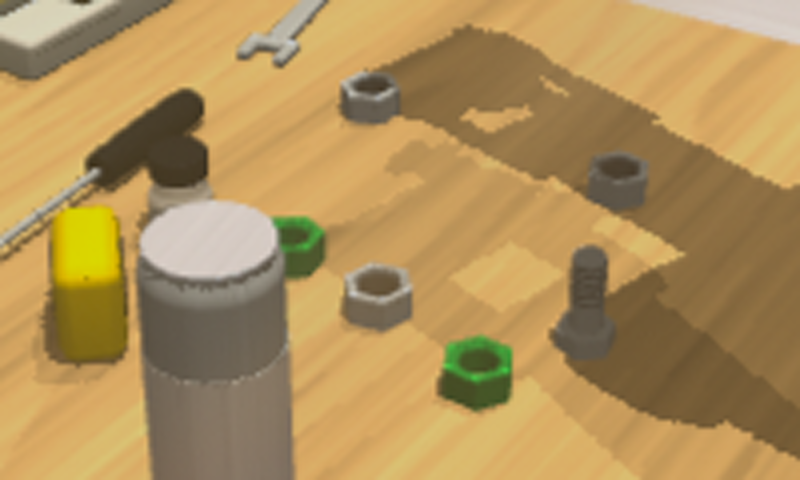

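```bash
python3 -m jog '[[-0.58,[0.125,0,0],[0,0,0]],[-0.58,[0.25,-0.01,0],[0,0,0]],[-0.58,[0.375,-0.01,0],[0,0,0]],[-0.58,[0.5,-0.02,0],[0,0,0]],[-0.58,[0.625,-0.02,0],[0,0,0]],[-0.58,[0.75,-0.03,0],[0,0,0]],[-0.58,[0.875,-0.03,0],[0,0,0]],[-0.58,[1,-0.03,0],[0,0,0]]]'
python3 -m jog '[[-0.58,[0.04,0,0],[0,0,0]],[-0.58,[0.04,0,0],[0,0,0]],[-0.58,[0.04,0,0.1],[0,0,0]],[-0.58,[0.04,0,0.2],[0,0,0]],[-0.58,[0.04,0,0.3],[0,0,0]],[-0.58,[0.04,0,0.4],[0,0,0]],[-0.58,[0.04,0,0.4],[0,0,0]],[-0.58,[0.04,0,0.4],[0,0,0]]]'
python3 - <<'E'
from workcell import r
from h import *
import cv2
p=r.capture("wrist");cv2.imwrite("pics/w1.png",p["img"][:,:,::-1])
for t in ["nut_a_mid","jar","bolt"]:
    for d in r.tip_of(p,t):
        if d["score"]>.3: print(t,round(d["score"],2),np.round(d["point"],1),np.round(unproj(p,d["point"],.01 if t[0]=="n" else 0)[:2],4))
E
```

```text
time: 2.62
tcp_pos: [0.5405, 0.3019, 0.2425]
tool_rot: [2.221, 2.221, 0.0]
contact_force: [0.7, -0.9, 0.3]
width: 0.0181
time: 3.28
tcp_pos: [0.541, 0.3107, 0.122]
tool_rot: [-2.222, -2.219, 0.004]
contact_force: [-0.2, 0.2, 0.5]
width: 0.018
nut_a_mid 0.89 [318.2 256.9] [0.5402 0.2617]
nut_a_mid 0.79 [404.8 268.7] [0.6127 0.2508]
nut_a_mid 0.64 [219.  229.5] [0.4601 0.2862]
jar 0.72 [494.  256.4] [0.6916 0.2571]
bolt 0.79 [194.8 290.1] [0.4299 0.2241]
```

View pics/w1.png

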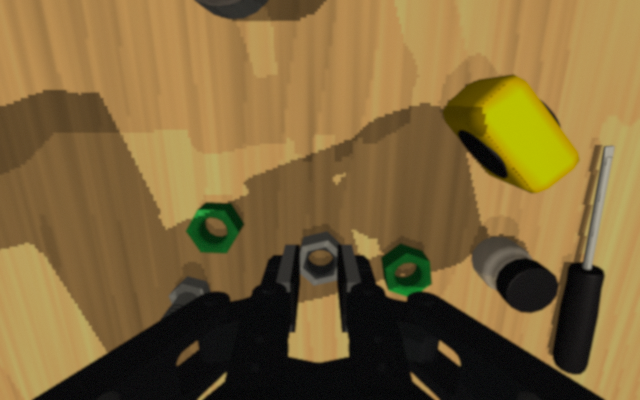

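```bash
python3 -m jog '[[-0.58,[0.01,0,0.06],[0,0,0]],[-0.58,[0.01,0,0.12],[0,0,0]],[-0.58,[0.01,0,0.18],[0,0,0]],[-0.58,[0.01,0,0.24],[0,0,0]],[-0.58,[0.01,0,0.29],[0,0,0]],[-0.58,[0.01,0,0.33],[0,0,0]],[-0.58,[0.01,0,0.35],[0,0,0]],[-0.58,[0.01,0,0.35],[0,0,0]]]'
python3 - <<'E'
from workcell import r
import cv2
p=r.capture("wrist");cv2.imwrite("pics/w2.png",p["img"][:,:,::-1])
p=r.capture("scene");cv2.imwrite("pics/s2.png",cv2.resize(p["img"][60:240,260:450,::-1],None,fx=3.3,fy=3.3,interpolation=cv2.INTER_CUBIC))
E
```

```text
time: 4.15
tcp_pos: [0.5409, 0.3149, 0.0169]
tool_rot: [-2.221, -2.221, 0.001]
contact_force: [-0.5, 0.3, 0.1]
width: 0.0178
```

View pics/w2.png

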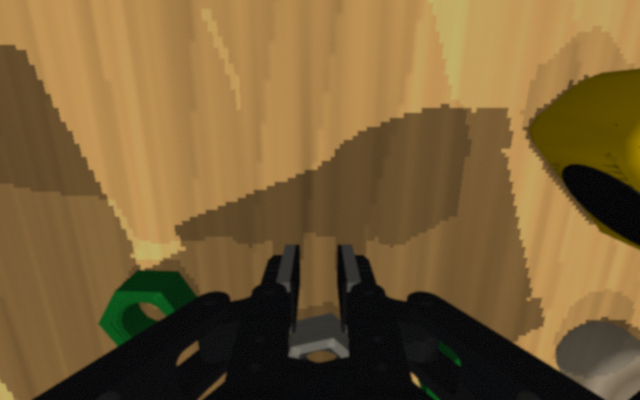

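View pics/s2.png

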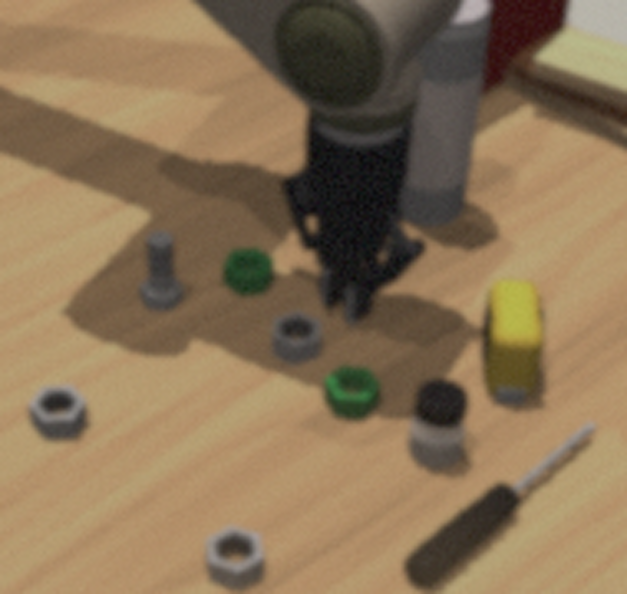

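```bash
python3 -m jog '[[-0.58,[-0.02,0,0],[0,0,0]],[-0.58,[-0.04,0,0],[0,0,0]],[-0.58,[-0.06,0,0],[0,0,0]],[-0.58,[-0.09,0,0],[0,0,0]],[-0.58,[-0.12,0,0],[0,0,0]],[-0.58,[-0.15,0,0],[0,0,0]],[-0.58,[-0.18,0,0],[0,0,0]],[-0.58,[-0.21,0,0],[0,0,0]]]'
python3 -m jog '[[-0.58,[-0.04,0,0],[0,0,0]],[-0.58,[-0.08,0,0],[0,0,0]],[-0.58,[-0.12,0,0],[0,0,0]],[-0.58,[-0.16,0,0],[0,0,0]],[-0.58,[-0.2,0,0],[0,0,0]],[-0.58,[-0.24,0,0],[0,0,0]],[-0.58,[-0.28,0,0],[0,0,0]],[-0.58,[-0.32,0,0],[0,0,0]]]'
python3 - <<'E'
from workcell import r
import cv2
p=r.capture("scene");cv2.imwrite("pics/s3.png",p["img"][:,:,::-1])
p=r.capture("wrist");cv2.imwrite("pics/w3.png",p["img"][:,:,::-1])
E
```

```text
time: 4.92
tcp_pos: [0.541, 0.251, 0.0174]
tool_rot: [-2.222, -2.221, -0.0]
contact_force: [-0.3, 0.7, 1.3]
width: 0.018
time: 5.58
tcp_pos: [0.5409, 0.1548, 0.0173]
tool_rot: [-2.222, -2.221, 0.0]
contact_force: [-0.9, 1.2, 0.3]
width: 0.0179
```

View pics/s3.png

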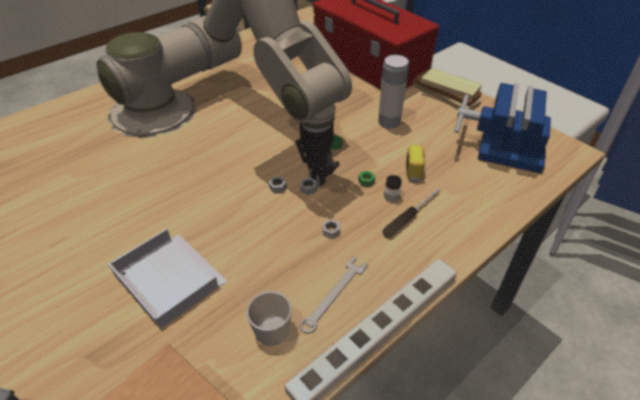

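View pics/w3.png

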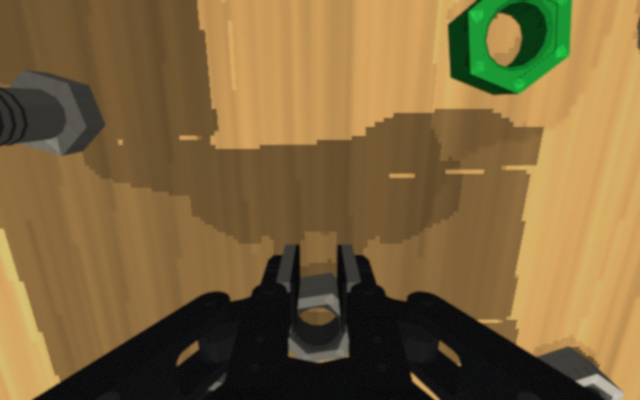

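```bash
python3 -m jog '[[-0.58,[-0.04,0.005,0],[0,0,0]],[-0.58,[-0.08,0.01,0],[0,0,0]],[-0.58,[-0.12,0.015,0],[0,0,0]],[-0.58,[-0.16,0.02,0],[0,0,0]],[-0.58,[-0.2,0.025,0],[0,0,0]],[-0.58,[-0.24,0.03,0],[0,0,0]],[-0.58,[-0.28,0.03,0],[0,0,0]],[-0.58,[-0.32,0.03,0],[0,0,0]]]'
python3 -m jog '[[-0.58,[-0.04,0,0],[0,0,0]],[-0.58,[-0.08,0,0],[0,0,0]],[-0.58,[-0.12,0,0],[0,0,0]],[-0.58,[-0.16,0,0],[0,0,0]],[-0.58,[-0.2,0,0],[0,0,0]],[-0.58,[-0.24,0,0],[0,0,0]],[-0.58,[-0.28,0,0],[0,0,0]],[-0.58,[-0.32,0,0],[0,0,0]]]'
python3 -m jog '[[-0.58,[-0.04,0,0],[0,0,0]],[-0.58,[-0.08,0,0],[0,0,0]],[-0.58,[-0.12,0,0],[0,0,0]],[-0.58,[-0.16,0,0],[0,0,0]],[-0.58,[-0.2,0,0],[0,0,0]],[-0.58,[-0.24,0,0],[0,0,0]],[-0.58,[-0.28,0,0],[0,0,0]],[-0.58,[-0.32,0,0],[0,0,0]]]'
python3 - <<'E'
from workcell import r
import cv2
p=r.capture("scene");cv2.imwrite("pics/s4.png",p["img"][:,:,::-1])
E
```

```text
time: 6.35
tcp_pos: [0.55, 0.0587, 0.0173]
tool_rot: [-2.222, -2.221, 0.0]
contact_force: [-0.2, 0.3, 1.0]
width: 0.018
time: 7.02
tcp_pos: [0.5499, -0.0372, 0.0173]
tool_rot: [-2.221, -2.221, 0.0]
contact_force: [0.5, 1.3, -0.1]
width: 0.0178
time: 7.68
tcp_pos: [0.55, -0.1332, 0.0173]
tool_rot: [-2.221, -2.221, 0.0]
contact_force: [-0.7, 1.1, 0.3]
width: 0.0178
```

View pics/s4.png

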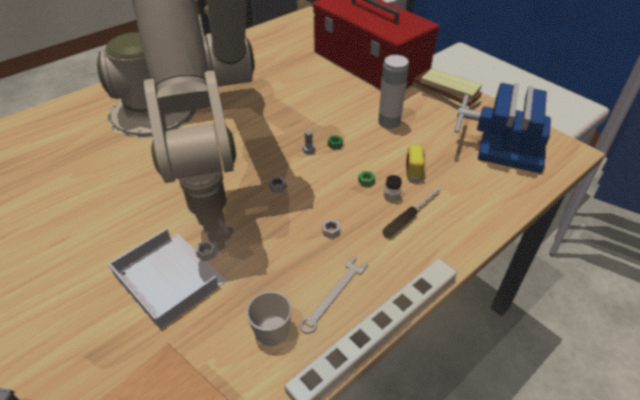

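```bash
python3 -m jog '[[-0.58,[-0.03,0,0],[0,0,0]],[-0.58,[-0.06,0,0],[0,0,0]],[-0.58,[-0.09,0,0],[0,0,0]],[-0.58,[-0.12,0,0],[0,0,0]],[-0.58,[-0.15,0,0],[0,0,0]],[-0.58,[-0.18,0,0],[0,0,0]],[-0.58,[-0.21,0,0],[0,0,0]],[-0.58,[-0.24,0,0],[0,0,0]]]'
python3 -m jog '[[-0.58,[-0.03,0,0],[0,0,0]],[-0.58,[-0.06,0,0],[0,0,0]],[-0.58,[-0.09,0,0],[0,0,0]],[-0.58,[-0.11,0,0],[0,0,0]],[-0.58,[-0.12,0,0],[0,0,0]],[-0.58,[-0.12,0,0],[0,0,0]],[-0.58,[-0.09,0,0],[0,0,0]],[-0.58,[-0.06,0,-0.03],[0,0,0]]]'
python3 - <<'E'
from workcell import r
import cv2
p=r.capture("scene");cv2.imwrite("pics/s5.png",p["img"][:,:,::-1])
E
```

```text
time: 8.4
tcp_pos: [0.55, -0.2049, 0.0173]
tool_rot: [2.221, 2.221, 0.0]
contact_force: [-0.3, 1.2, 0.9]
width: 0.0184
time: 9.07
tcp_pos: [0.5491, -0.2208, 0.0251]
tool_rot: [-2.22, -2.219, 0.001]
contact_force: [-0.1, 0.2, 0.6]
width: 0.018
```

View pics/s5.png

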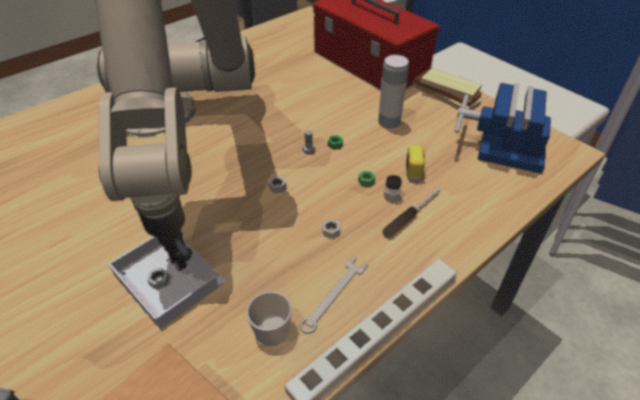

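```bash
python3 -m jog '[[-0.58,[0,0,-0.12],[0,0,0]],[-0.58,[0,0,-0.24],[0,0,0]],[-0.58,[0.08,-0.03,-0.32],[0,0,0]],[-0.58,[0.2,-0.06,-0.33],[0,0,0]],[-0.58,[0.32,-0.1,-0.33],[0,0,0]],[-0.58,[0.44,-0.14,-0.33],[0,0,0]],[-0.58,[0.56,-0.18,-0.33],[0,0,0]],[-0.58,[0.68,-0.2,-0.33],[0,0,0]]]'
python3 -m jog '[[-0.58,[0.12,0,0],[0,0,0]],[-0.58,[0.24,0,0],[0,0,0]],[-0.58,[0.36,0,0],[0,0,0]],[-0.58,[0.46,0,0],[0,0,0]],[-0.58,[0.51,0,0],[0,0,0]],[-0.58,[0.51,0,0],[0,0,0]],[-0.58,[0.51,0,0],[0,0,0]],[-0.58,[0.51,0,0],[0,0,0]]]'
python3 - <<'E'
from workcell import r
from h import *
import cv2
p=r.capture("wrist");cv2.imwrite("pics/w6.png",p["img"][:,:,::-1])
for t in ["nut_a_mid","bolt"]:
    for d in r.tip_of(p,t):
        if d["score"]>.3: print(t,round(d["score"],2),np.round(d["point"],1),np.round(unproj(p,d["point"],.01 if t[0]=="n" else 0)[:2],4))
E
```

```text
time: 9.78
tcp_pos: [0.4882, -0.0156, 0.126]
tool_rot: [2.221, 2.222, -0.0]
contact_force: [0.8, -0.2, -0.2]
width: 0.0177
time: 10.45
tcp_pos: [0.4898, 0.1347, 0.1256]
tool_rot: [2.221, 2.221, 0.0]
contact_force: [-0.6, -0.3, 0.3]
width: 0.0178
nut_a_mid 0.58 [494.9  40.6] [0.6118 0.2492]
bolt 0.6 [238.4  82.5] [0.4297 0.2225]
```

View pics/w6.png

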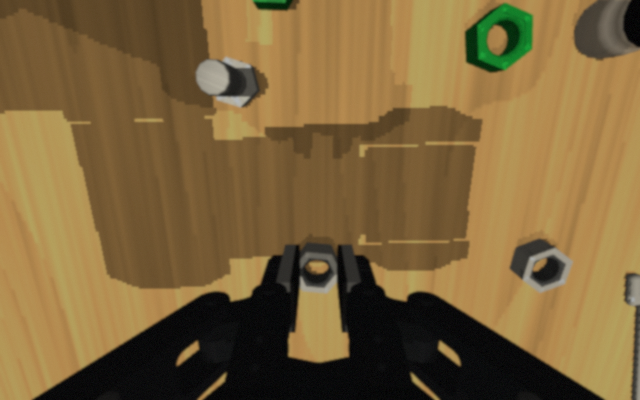

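```bash
python3 -m jog '[[-0.58,[0,0,0.06],[0,0,0]],[-0.58,[0,0,0.12],[0,0,0]],[-0.58,[0,0,0.18],[0,0,0]],[-0.58,[0,0,0.24],[0,0,0]],[-0.58,[0,0,0.3],[0,0,0]],[-0.58,[0,0,0.34],[0,0,0]],[-0.58,[0,0,0.36],[0,0,0]],[-0.58,[0,0,0.36],[0,0,0]]]'
python3 -m jog '[[-0.58,[-0.02,0,0],[0,0,0]],[-0.58,[-0.04,0,0],[0,0,0]],[-0.58,[-0.06,0,0],[0,0,0]],[-0.58,[-0.09,0,0],[0,0,0]],[-0.58,[-0.12,0,0],[0,0,0]],[-0.58,[-0.15,0,0],[0,0,0]],[-0.58,[-0.18,0.005,0],[0,0,0]],[-0.58,[-0.21,0.01,0],[0,0,0]]]'
python3 - <<'E'
from workcell import r
import cv2
p=r.capture("wrist");cv2.imwrite("pics/w7.png",p["img"][:,:,::-1])
p=r.capture("scene");cv2.imwrite("pics/s7.png",p["img"][:,:,::-1])
E
```

```text
time: 11.27
tcp_pos: [0.4896, 0.1344, 0.0164]
tool_rot: [-2.222, -2.219, 0.003]
contact_force: [-1.1, 0.0, 0.4]
width: 0.0178
time: 11.93
tcp_pos: [0.4931, 0.071, 0.0174]
tool_rot: [2.222, 2.221, 0.0]
contact_force: [-0.2, 0.8, 0.8]
width: 0.0183
```

View pics/w7.png

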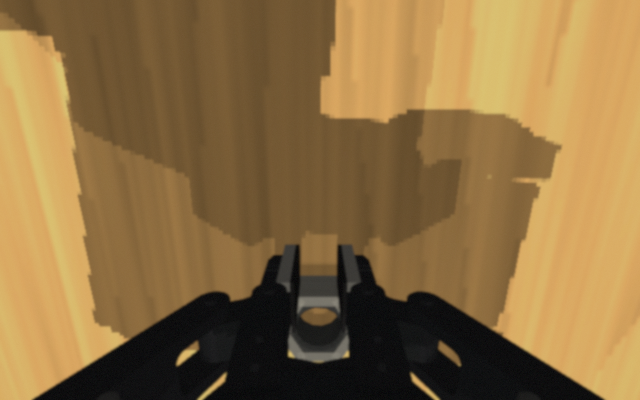

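View pics/s7.png

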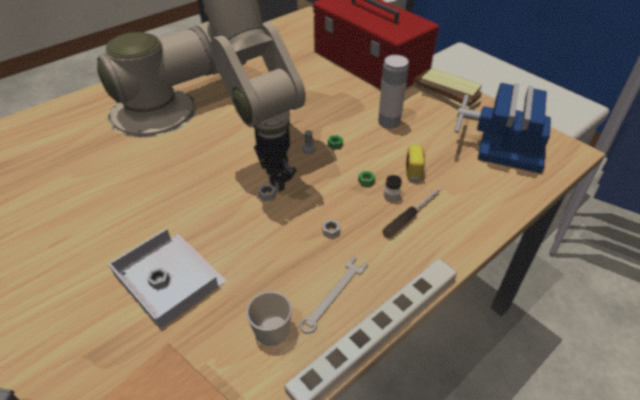

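```bash
python3 -m jog '[[-0.58,[-0.04,0.005,0],[0,0,0]],[-0.58,[-0.08,0.01,0],[0,0,0]],[-0.58,[-0.12,0.015,0],[0,0,0]],[-0.58,[-0.16,0.02,0],[0,0,0]],[-0.58,[-0.2,0.025,0],[0,0,0]],[-0.58,[-0.24,0.03,0],[0,0,0]],[-0.58,[-0.28,0.035,0],[0,0,0]],[-0.58,[-0.32,0.04,0],[0,0,0]]]'
python3 -m jog '[[-0.58,[-0.04,0.005,0],[0,0,0]],[-0.58,[-0.08,0.01,0],[0,0,0]],[-0.58,[-0.12,0.015,0],[0,0,0]],[-0.58,[-0.16,0.02,0],[0,0,0]],[-0.58,[-0.2,0.02,0],[0,0,0]],[-0.58,[-0.24,0.02,0],[0,0,0]],[-0.58,[-0.28,0.02,0],[0,0,0]],[-0.58,[-0.32,0.02,0],[0,0,0]]]'
python3 - <<'E'
from workcell import r
import cv2
p=r.capture("scene");cv2.imwrite("pics/s8.png",p["img"][:,:,::-1])
E
```

```text
time: 12.7
tcp_pos: [0.5051, -0.0254, 0.0173]
tool_rot: [-2.222, -2.221, 0.0]
contact_force: [0.0, 0.3, 0.0]
width: 0.0178
time: 13.37
tcp_pos: [0.5109, -0.1212, 0.0173]
tool_rot: [-2.221, -2.221, 0.0]
contact_force: [-0.9, 0.8, -0.1]
width: 0.018
```

View pics/s8.png

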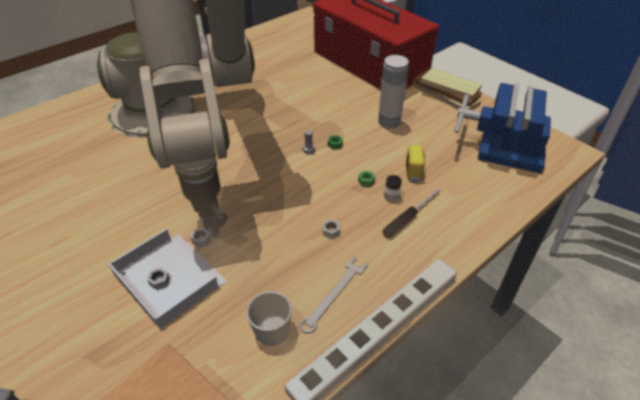

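Tracking well: nut 1 is at the lip at (201,236), and nut 3 is inside the pan at (158,277).

```bash
python3 -m jog '[[-0.58,[-0.03,0,0],[0,0,0]],[-0.58,[-0.06,0,0],[0,0,0]],[-0.58,[-0.09,0,0],[0,0,0]],[-0.58,[-0.12,0,0],[0,0,0]],[-0.58,[-0.15,0,0],[0,0,0]],[-0.58,[-0.18,0,0],[0,0,0]],[-0.58,[-0.21,0,0],[0,0,0]],[-0.58,[-0.24,0,0],[0,0,0]]]'
python3 -m jog '[[-0.58,[-0.03,0,0],[0,0,0]],[-0.58,[-0.05,0,0],[0,0,0]],[-0.58,[-0.06,0,0],[0,0,0]],[-0.58,[-0.06,0,0],[0,0,0]],[-0.58,[-0.03,0,0],[0,0,0]],[-0.58,[0,0,-0.02],[0,0,0]],[-0.58,[0.02,0,-0.12],[0,0,0]],[-0.58,[0.02,0,-0.24],[0,0,0]]]'
python3 - <<'E'
from workcell import r
from h import *
import cv2
p=r.capture("scene");cv2.imwrite("pics/s9.png",p["img"][:,:,::-1])
for d in r.tip_of(p,"nut_a_mid"): print(round(d["score"],2),np.round(d["point"],1),np.round(unproj(p,d["point"],.012)[:2],4))
E
```

```text
time: 14.08
tcp_pos: [0.511, -0.1929, 0.0173]
tool_rot: [-2.221, -2.221, -0.0]
contact_force: [0.2, 1.0, 0.2]
width: 0.0177
time: 14.75
tcp_pos: [0.5097, -0.1829, 0.0887]
tool_rot: [-2.215, -2.219, 0.002]
contact_force: [0.4, -0.2, 1.0]
width: 0.0179
0.85 [156.5 277. ] [ 0.545  -0.2698]
0.6 [336.9 139.5] [0.4549 0.2985]
0.49 [367.2 174.6] [0.6057 0.2612]
```

View pics/s9.png

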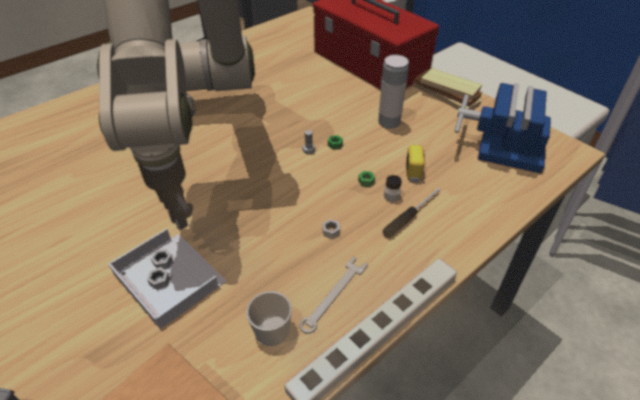

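```bash
python3 -m jog '[[-0.58,[0.06,0.04,-0.1],[0,0,0]],[-0.58,[0.16,0.1,-0.1],[0,0,0]],[-0.58,[0.27,0.16,-0.1],[0,0,0]],[-0.58,[0.38,0.22,-0.1],[0,0,0]],[-0.58,[0.49,0.28,-0.1],[0,0,0]],[-0.58,[0.6,0.34,-0.1],[0,0,0]],[-0.58,[0.7,0.4,-0.1],[0,0,0]],[-0.58,[0.8,0.46,-0.1],[0,0,0]]]'
python3 -m jog '[[-0.58,[0.1,0.05,0],[0,0,0.07]],[-0.58,[0.18,0.1,0],[0,0,0.14]],[-0.58,[0.25,0.15,0],[0,0,0.22]],[-0.58,[0.25,0.15,0],[0,0,0.22]],[-0.58,[0.25,0.15,0],[0,0,0.22]],[-0.58,[0.25,0.15,0],[0,0,0.22]],[-0.58,[0.25,0.15,0],[0,0,0.22]],[-0.58,[0.25,0.15,0],[0,0,0.22]]]'
python3 - <<'E'
from workcell import r
from h import *
import cv2
p=r.capture("wrist");cv2.imwrite("pics/w10.png",p["img"][:,:,::-1])
q=r.capture("scene");cv2.imwrite("pics/s10.png",q["img"][:,:,::-1])
print(R.from_rotvec(r.observe()["tool_rot"]).as_matrix().round(3))
for d in r.tip_of(p,"nut_a_mid"): print(round(d["score"],2),np.round(d["point"],1),np.round(unproj(p,d["point"],.01)[:2],4))
E
```

```text
time: 15.52
tcp_pos: [0.6489, 0.0572, 0.1193]
tool_rot: [-2.22, -2.223, 0.001]
contact_force: [1.2, -0.2, -0.7]
width: 0.018
time: 16.18
tcp_pos: [0.6936, 0.1282, 0.1196]
tool_rot: [-2.57, -1.806, 0.0]
contact_force: [-0.7, 0.3, 1.0]
width: 0.0179
[[ 0.339  0.941  0.   ]
 [ 0.941 -0.339 -0.   ]
 [-0.     0.    -1.   ]]
0.85 [148.1  81.4] [0.611 0.251]
```

View pics/w10.png

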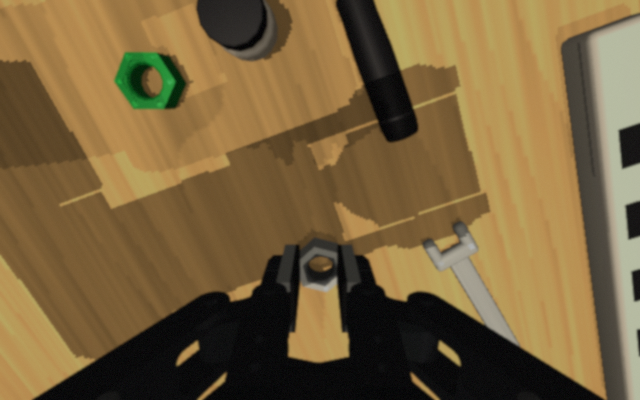

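View pics/s10.png

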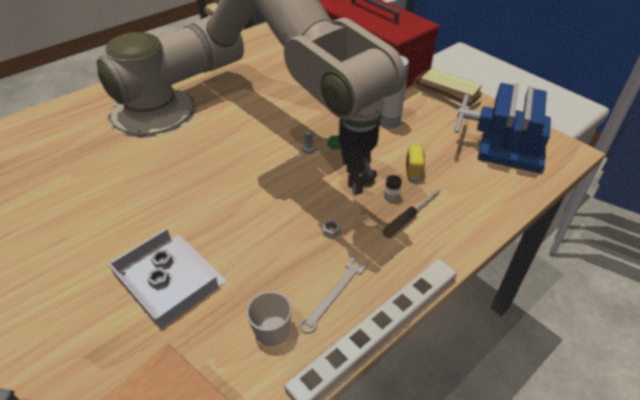

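```bash
python3 -m jog '[[-0.58,[0,0,0.06],[0,0,0]],[-0.58,[0,0,0.12],[0,0,0]],[-0.58,[0,0,0.18],[0,0,0]],[-0.58,[0,0,0.24],[0,0,0]],[-0.58,[0,0,0.29],[0,0,0]],[-0.58,[0,0,0.32],[0,0,0]],[-0.58,[0,0,0.34],[0,0,0]],[-0.58,[0,0,0.34],[0,0,0]]]'
python3 -m jog '[[-0.58,[-0.02,0,0],[0,0,0]],[-0.58,[-0.04,0,0],[0,0,0]],[-0.58,[-0.06,0,0],[0,0,0]],[-0.58,[-0.09,0,0],[0,0,0]],[-0.58,[-0.12,0,0],[0,0,0]],[-0.58,[-0.15,0,0],[0,0,0]],[-0.58,[-0.18,0,0],[0,0,0]],[-0.58,[-0.21,0,0],[0,0,0]]]'
python3 - <<'E'
from workcell import r
import cv2
p=r.capture("wrist");cv2.imwrite("pics/w11.png",p["img"][:,:,::-1])
E
```

```text
time: 17.0
tcp_pos: [0.6936, 0.1288, 0.0164]
tool_rot: [-2.57, -1.806, 0.002]
contact_force: [-0.9, -1.6, -0.5]
width: 0.0176
time: 17.67
tcp_pos: [0.6724, 0.0687, 0.0176]
tool_rot: [2.57, 1.806, 0.001]
contact_force: [0.2, 0.5, 0.3]
width: 0.0181
```

View pics/w11.png

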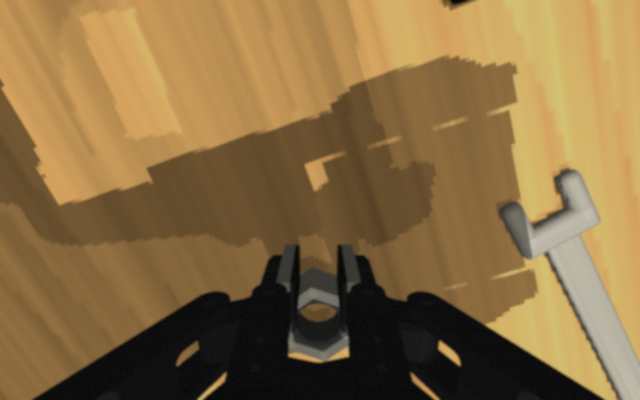

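```bash
python3 -m jog '[[-0.58,[-0.04,0,0],[0,0,0]],[-0.58,[-0.08,0,0],[0,0,0]],[-0.58,[-0.12,0,0],[0,0,0]],[-0.58,[-0.16,0,0],[0,0,0]],[-0.58,[-0.2,0,0],[0,0,0]],[-0.58,[-0.24,0,0],[0,0,0]],[-0.58,[-0.28,0,0],[0,0,0]],[-0.58,[-0.32,0,0],[0,0,0]]]'
python3 -m jog '[[-0.58,[-0.04,0,0],[0,0,0]],[-0.58,[-0.08,0,0],[0,0,0]],[-0.58,[-0.12,0,0],[0,0,0]],[-0.58,[-0.16,0,0],[0,0,0]],[-0.58,[-0.2,0,0],[0,0,0]],[-0.58,[-0.24,0,0],[0,0,0]],[-0.58,[-0.28,0,0],[0,0,0]],[-0.58,[-0.3,0,0],[0,0,0]]]'
python3 - <<'E'
from workcell import r
from h import *
import cv2
p=r.capture("scene");cv2.imwrite("pics/s12.png",p["img"][:,:,::-1])
for d in r.tip_of(p,"nut_a_mid"): print(round(d["score"],2),np.round(d["point"],1),np.round(unproj(p,d["point"],.01)[:2],4))
p=r.capture("wrist");cv2.imwrite("pics/w12.png",p["img"][:,:,::-1])
E
```

```text
time: 18.38
tcp_pos: [0.6396, -0.0218, 0.0173]
tool_rot: [-2.57, -1.806, 0.0]
contact_force: [0.1, 0.5, 1.0]
width: 0.0179
time: 19.05
tcp_pos: [0.6091, -0.107, 0.0173]
tool_rot: [2.571, 1.805, -0.0]
contact_force: [-0.3, 0.2, -0.6]
width: 0.018
0.78 [365.3 174.7] [0.6014 0.2591]
0.73 [156.9 277.6] [ 0.5452 -0.2696]
0.6 [335.6 137.9] [0.4457 0.3022]
```

View pics/s12.png

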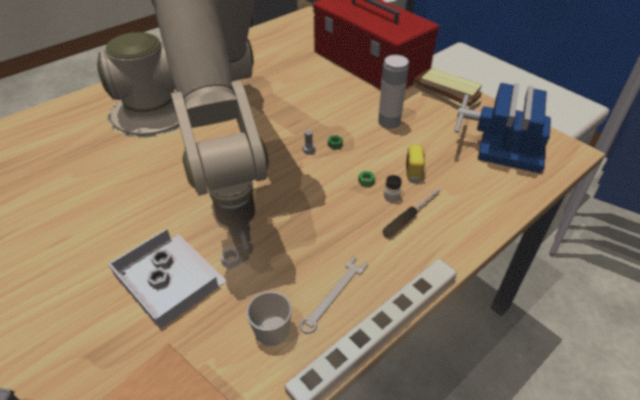

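View pics/w12.png

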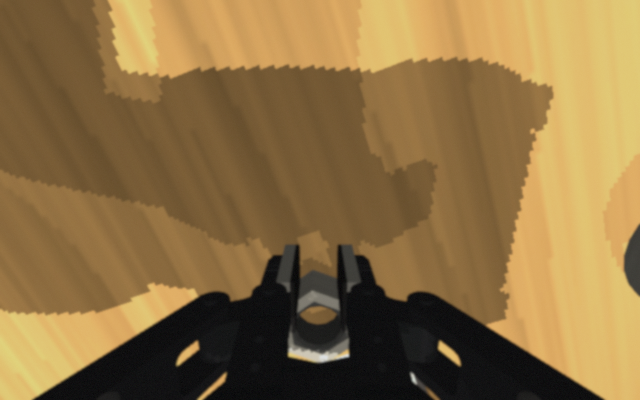

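```bash
python3 -m jog '[[-0.58,[0.04,0,0],[0,0,0]],[-0.58,[0.065,-0.02,0],[0,0,-0.04]],[-0.58,[0.065,-0.055,0],[0,0,-0.11]],[-0.58,[0.065,-0.055,0],[0,0,-0.18]],[-0.58,[0.065,-0.055,0],[0,0,-0.22]],[-0.58,[0.065,-0.055,0],[0,0,-0.22]],[-0.58,[0.065,-0.055,0],[0,0,-0.22]],[-0.58,[0.065,-0.055,0],[0,0,-0.22]]]'
python3 - <<'E'
from workcell import r
from h import *
import cv2
print(R.from_rotvec(r.observe()["tool_rot"]).as_matrix().round(3))
p=r.capture("wrist");cv2.imwrite("pics/w13.png",p["img"][:,:,::-1])
p=r.capture("scene");cv2.imwrite("pics/s13.png",cv2.resize(p["img"][180:340,90:330,::-1],None,fx=3,fy=3))
print(unproj(p,(231,257),.01))
E
```

```text
time: 19.87
tcp_pos: [0.601, -0.0806, 0.0173]
tool_rot: [2.223, 2.22, 0.0]
contact_force: [0.3, 0.6, 0.9]
width: 0.0181
[[ 0.001  1.     0.   ]
 [ 1.    -0.001  0.   ]
 [ 0.     0.    -1.   ]]
[ 0.59884276 -0.12977854  0.01      ]
```

View pics/w13.png

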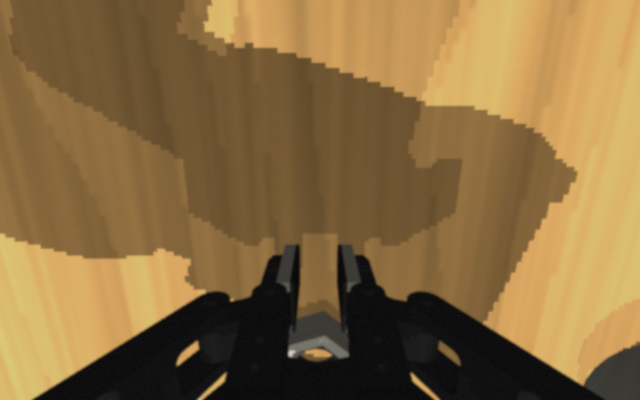

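View pics/s13.png

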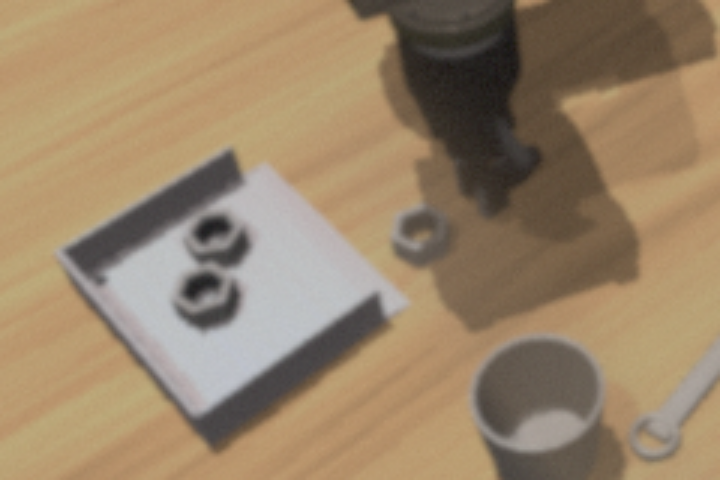

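```bash
python3 -m jog '[[-0.58,[-0.02,0,0],[0,0,0]],[-0.58,[-0.05,0,0],[0,0,0]],[-0.58,[-0.08,-0.005,0],[0,0,0]],[-0.58,[-0.11,-0.01,0],[0,0,0]],[-0.58,[-0.14,-0.015,0],[0,0,0]],[-0.58,[-0.17,-0.02,0],[0,0,0]],[-0.58,[-0.2,-0.02,0],[0,0,0]],[-0.58,[-0.23,-0.02,0],[0,0,0]]]'
python3 -m jog '[[-0.58,[-0.03,0,0],[0,0,0]],[-0.58,[-0.06,0,0],[0,0,0]],[-0.58,[-0.09,0,0],[0,0,0]],[-0.58,[-0.12,0,0],[0,0,0]],[-0.58,[-0.15,0,0],[0,0,0]],[-0.58,[-0.18,0,0],[0,0,0]],[-0.58,[-0.2,0,0],[0,0,0]],[-0.58,[-0.2,0,0],[0,0,0]]]'
python3 -m jog '[[-0.58,[0.03,0,0],[0,0,0]],[-0.58,[0.06,0,0],[0,0,0]],[-0.58,[0.08,0,-0.02],[0,0,0]],[-0.58,[0.08,0,-0.12],[0,0,0]],[-0.58,[0.08,0,-0.24],[0,0,0]],[-0.58,[0.14,-0.1,-0.36],[0,0,0]],[-0.58,[0.22,-0.15,-0.45],[0,0,0]],[-0.58,[0.3,-0.15,-0.45],[0,0,0]]]'
python3 - <<'E'
from workcell import r
from h import *
import cv2
p=r.capture("wrist");cv2.imwrite("pics/w14.png",p["img"][:,:,::-1])
p=r.capture("scene");cv2.imwrite("pics/s14.png",cv2.resize(p["img"][180:340,90:330,::-1],None,fx=3,fy=3))
q=r.capture("side");cv2.imwrite("pics/d14.png",q["img"][:,:,::-1])
E
```

```text
time: 20.63
tcp_pos: [0.5946, -0.1514, 0.0174]
tool_rot: [-2.222, -2.221, -0.0]
contact_force: [0.7, 0.8, 1.5]
width: 0.0178
time: 21.3
tcp_pos: [0.5947, -0.2119, 0.0172]
tool_rot: [2.222, 2.22, -0.0]
contact_force: [0.6, -0.1, 0.4]
width: 0.0176
time: 21.97
tcp_pos: [0.549, -0.1197, 0.1577]
tool_rot: [2.217, 2.216, 0.003]
contact_force: [2.0, -0.7, 1.0]
width: 0.018
```

View pics/s14.png

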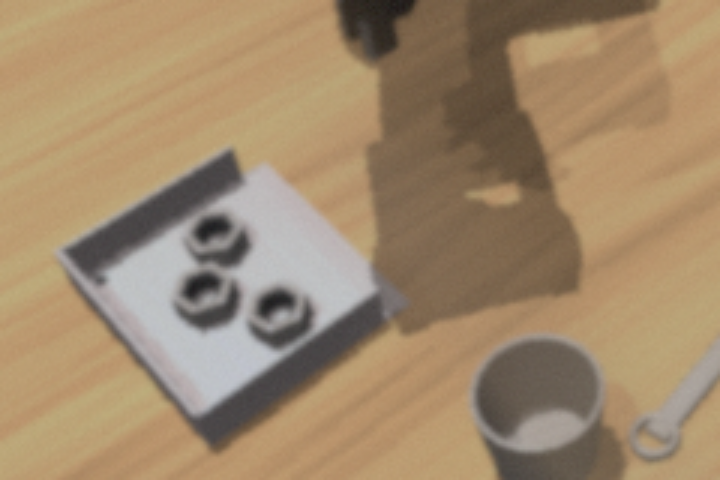

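View pics/d14.png

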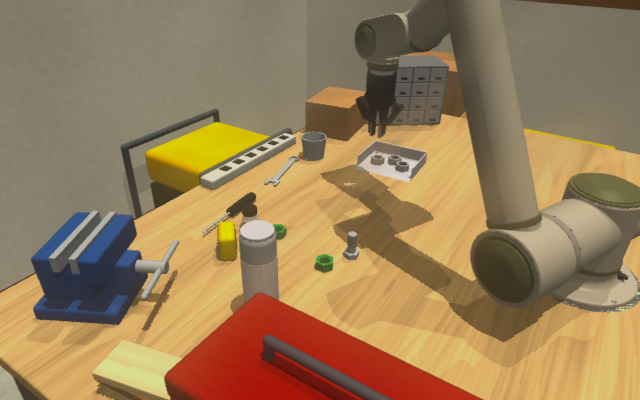

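All three nuts are in the pan, at about (162,259), (159,278) and (183,284) in the scene picture. Everything else looks unchanged. I'll check depth numerically, then hand in.

```bash
python3 -m jog '[[-0.58,[0,0,0],[0,0,0]],[-0.58,[0,0,0],[0,0,0]],[-0.58,[0,0,0],[0,0,0]],[-0.58,[0,0,0],[0,0,0]],[-0.58,[0,0,0],[0,0,0]],[-0.58,[0,0,0],[0,0,0]],[-0.58,[0,0,0],[0,0,0]],[-0.58,[0,0,0],[0,0,0]]]'
python3 - <<'E'
from workcell import r
from h import *
p=r.capture("scene")
ex=np.array([.0346,-.9994]);ey=np.array([.9994,.0346]);c=np.array([.5526,-.2605])
for px in [(162.3,259),(158.8,278.3),(183.5,284)]:
    w=unproj(p,px,.012)[:2];print(w.round(4),"own",((w-c)@ex).round(4),((w-c)@ey).round(4))
E
```

```text
time: 22.78
tcp_pos: [0.5497, -0.1205, 0.1522]
tool_rot: [-2.222, -2.221, 0.0]
contact_force: [0.6, 0.4, -0.1]
width: 0.0177
[ 0.5117 -0.2394] own -0.0225 -0.0401
[ 0.5508 -0.2679] own 0.0073 -0.002
[ 0.5952 -0.238 ] own -0.021 0.0434
```

All are more than 20 mm inside the limit.

```bash
python3 -c "
from workcell import r
print(r.sign_off())"
```

```text
the job is handed in; nothing more can be done
None
```

All three steel hex nuts are in the pan and the job is handed in, at about 23 s of the 72 s allowed. The hand-in gave no verdict.

**How:** I pushed the nuts one at a time along the bench with the fronts of the nearly shut fingers (18 mm apart), at about 0.15 m/s. The right-hand nut went in at a 20° angle first, then straight.

**Last checks:**

| Nut (where it started) | Pan x | Pan y |
|---|---|---|
| Near the robot | -22 mm | -40 mm |
| Middle | +7 mm | -2 mm |
| Right-hand | -21 mm | +43 mm |

- **Position:** the limits are x from -44 to +66 mm and y within ±86 mm, so the smallest margin is about 21 mm. These come from the scene camera only, at nut positions I read off the picture. The networks found only the middle nut once it was in the pan, and they put it within about 6 mm of my reading.
- **Contact:** the arm stands clear above the bench, and the force readings stayed at noise level.
- **Bystanders:** nothing else, including the two green nuts, looked moved in the last scene and side pictures. I judged that by eye and did not measure it.

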